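# Close the sample vial and hold it on the vortex mixer

### The job

Close the open sample vial where it stands in the rack with the stopper that has the slim rod: push the rod down through the neck until the stopper sits flat on the rim, and let go of it. Then lift the closed vial out of the rack, set its foot in the rubber cup on top of the vortex mixer and press the sprung cup about halfway down (4 mm of its 8 mm travel) with it; finish like that, still gripping the upright vial and keeping the cup pressed. Leave the capped vials, the thick-rodded stopper and the other things on the desk where they are.

Things in the scene. Friction and masses are not known exactly. Their poses are not given: they have to be found in the camera images.
- open_vial: the only vial without a cap: clear glass, 75 mm tall, about 45 g; origin at the centre of its underside, z up. Round body 26 mm across up to 54 mm, then shoulder and neck; flared lip 21 mm across. With the stopper on it is 90 mm tall. Stands loosely in any one of the rack's three wells. Grip it by the body, 30 to 54 mm above its underside, with 40 to 60 N
- vial_mouth (a point): centre of the open vial's mouth, at the top of its lip, 75 mm above its underside; the mouth is 15 mm wide and narrows within 4 mm to an 11 mm throat
- rack: grey plastic block, 66 x 182 x 22 mm, fixed to the desk; origin at the centre of its underside, y along its length. Three wells 29 mm wide in a row, at y = -56, 0 and +56 mm, their floors 6 mm above the desk (16 mm deep). They hold the open vial and two capped ones, 25 mm across and 61 mm tall
- capped_vial_a: closed vial with screw cap, 25 mm across, 61 mm tall, in the rack; origin at the centre of its underside; bystander
- capped_vial_b: closed vial with screw cap, 25 mm across, 61 mm tall, in the rack; origin at the centre of its underside; bystander
- slim_stopper: stopper with a slim rod, 20 g. Origin at the centre of the underside of its flange (22 mm across, 3 mm thick), z up; above the flange a ribbed grip 18 mm across, its top 15 mm above the origin; below hangs a 6 mm rod, 9 mm at its top. Hangs upright in either hole of the stand, the flange lying on the plate. Seated, its origin is at the vial's mouth
- rod_tip (a point): lower end of the slim stopper's rod, 45 mm below the slim stopper's origin
- thick_stopper: the other stopper, its rod 12 mm thick (too thick for the vial), flange 28 mm, grip 24 mm across; origin at the centre of the underside of its flange; hangs in the stand's other hole; bystander
- stand: bent aluminium bridge, fixed to the desk, 50 x 171 mm over its feet; origin on the desk under its centre, y along its length. Its plate (50 x 130 mm) has its top 60 mm above the desk, with two 15 mm holes at y = -30 and +30 mm
- mixer: vortex mixer, grey body 150 x 116 mm with a round tower, fixed to the desk; origin on the desk under the centre of its base, its front with knob and switch towards its own -x. On top, 12 mm behind the origin (own +x), a rubber cup 50 mm across with its rim 132 mm above the desk
- cup_floor (a point): centre of the floor of the mixer's cup, 118 mm above the desk when not pressed, where the vial's underside goes. The cup is 14 mm deep, about 29 mm wide at the floor and 40 mm at the rim; this point moves down with the cup
- mixer_cup (a joint): travel of the mixer's cup, straight down, m: 0 up, 0.008 bottomed. Its spring takes 3 N to start it, 7 N at 4 mm and 11 N at the bottom, and lifts it again when let go
- marker: black marker pen lying on the desk; bystander
- timer: flat cream timer, 105 x 56 x 19 mm; bystander
- tape_roll: roll of tape, 100 mm across, lying flat; bystander
Mind the look-alikes: they are no part of the job. Several things have the shape of the mixer; the one meant has the colours described above.

How it is judged:
On the way, in this order (a step that is already met when the one before it is completed fails the run):
1. the slim stopper is seated on the rim of the open vial, let go of, while the vial stands in the rack (horizontal distance between slim_stopper and vial_mouth below 0.004 m and z of slim_stopper in the frame of open_vial below 0.0775 m and z of rod_tip in the frame of open_vial below 0.0335 m and z of open_vial in the frame of rack below 0.01 m and contact force between the fingers and slim_stopper below 0.1 N), for 0.2 s.
2. the closed vial is lifted out of the rack in the fingers (height (world z) of open_vial above 0.04 m and contact force between the fingers and open_vial above 1 N and z of slim_stopper in the frame of open_vial below 0.079 m), for 0.1 s.
At the end, for the whole second after the job is handed in: The fingers still grip the vial, upright within 8 degrees, its underside within 6 mm of the cup floor's centre; the vial alone (not the gripper) presses the cup 2 to 6 mm down, steadily; the slim stopper sits on the vial's rim (within 2.5 mm of flush, 5 mm of centre) (value of joint mixer_cup between 0.002 and 0.006 m and distance between open_vial and cup_floor below 0.006 m and angle between open_vial's own z axis and vertical below 0.14 rad and contact force between open_vial and mixer above 3 N and contact force between the fingers and open_vial above 2 N and contact force between each of the arm, the fingers and mixer below 0.5 N and horizontal distance between slim_stopper and vial_mouth below 0.005 m and z of slim_stopper in the frame of open_vial below 0.0775 m and linear speed of open_vial below 0.02 m/s); the arm keeps its last pose, push and grip.
It fails at once if a capped vial or the thick stopper is taken out or knocked over (distance of any of capped_vial_a, capped_vial_b, thick_stopper from where it was at the start of the episode above 0.02 m).
It fails at once if the marker, the timer or the tape roll is shoved aside (distance of any of marker, timer, tape_roll from where it was at the start of the episode above 0.03 m).
It also fails if it takes over 54 s, if anything falls off the work surface, if the arm or the gripper's body presses on something with over 40 N, if the wrist force passes 120 N, or if a joint passes its speed limit or range.

### The arm

A 6-joint arm with a two-finger parallel gripper is mounted at the origin on a cart in front of the work surface, level with it; the furniture and walls round the work are solid. World frame = base frame: x ahead of the robot, y to its left, z up, the work surface at z = 0. Lengths are in m, angles in rad, forces in N, time in s.
With the tool pointing down it reaches from about 0.4 to 0.825 m from the base axis. Payload 7 kg.
Tool frame: the origin (TCP) lies on the centre line of the jaws, within the pads' length; the fingertips stand 19 mm ahead of it and the grasp point (between the pads) is the TCP; z points along the fingers, y is the line along which they close (so a half turn about z gives the same grasp; the last joint's range is limited). The gripper opens to 88 mm and grips with 3 to 60 N. Pads are 19 mm wide; open, the fingers measure 130 mm over their backs; the gripper's body (78 mm by 193 mm) begins 47 mm behind the grasp point.
Start: joints at [-1.021, 0.359, 0.012, 0, -1.224, -0.288], TCP at [0.175, -0.652, 0.246] pointing down, gripper open.
Joint ranges: [-3.07, 3.07], [-1.43, 2.12], [-1.02, 1.25], [-3.03, 1.67], [-3.05, -0], [-3.03, 3.03]. Speed limits (rad/s): [2.39, 2.39, 3.01, 3.14, 3.14, 3.14].

### API

Orientations are given as [roll, pitch, yaw] about the fixed x, y, z axes, in that order (R = Rz(yaw) Ry(pitch) Rx(roll)).
In Python, from station import arm, imaging, models gives the robot as it stands.
- The arm moves only by the tool play_rows, never from a script. Its arguments are lists of equal length, an entry for each row: "travel": the shift along the tool's x, y, z in units of 25 mm (1.0 is 25 mm), a list of three; "twist": the turn about the tool's z in units of 0.15 rad (1.0 is 0.15 rad). A call has 1 to 8 rows; each row shifts and turns the commanded pose from where the row before left it, along the tool's axes as they then stand; what a row does not reach is not made up. A row lasts 1/8 s, in which the tool goes at most 62.5 mm and 10.7 degrees, less where a joint would pass 70% of its speed; a pose out of reach is approached as far as the arm can. A call with a number of a shift or a turn outside -1 to 1 is refused whole. A call with a gripper value outside its range is refused whole. "fingers" is the opening, from 0 (shut) to 1 (fully open), set as the call begins (left out, the last holds). The fingers move at their own pace and stop on an object; "newtons" is the grip in N (left out, the last holds). Time passes only in rows, so rows that do not move let the fingers close. It gives the time, the measured TCP pose, the force, the opening and the grip force at its end, in the units of the state.
- arm.get_state(): the state, without advancing time (a new reading comes with each control period).
- imaging.grab_frame(name): name is "scene" or "top"; returns a dict with "pixels" (480x640x3 uint8, red, green, blue), "fx", "fy", "cx", "cy" (pixels), "R" (3x3) and "t" (3): a world point X has camera coordinates R X + t. Camera axes: x right, y down, z forward; pixel columns grow to the right and rows downward; lengths in m; the calibration is good to about 2 mm. A picture is of the moment at which its call begins. There is no depth.
- arm.job_done(): hands the job in; it is judged then, once.
Trained networks look in the newest picture that a camera, given by its name, has taken for a name from the list of things; names that differ only in an ending like _2 or _b are one class to them, and where a whole thing is asked for, a point or a joint stands for the part that bears it (a point fixed in the world has none). Each returns a list of dicts, best first, with "confidence" (0 to 1); they miss things now and then, are a little off and sometimes report something else, mostly with a low value. They report only what shows in the picture. A call takes as long as a camera call. They do not tell look-alikes from the thing itself.
- models.boxes_of(name, camera): "extent" ([centre column, centre row, width, height] in pixels, round what is visible of it).
- models.silhouettes(name, camera): "pixels" (480x640 bool, what is visible of it) and "extent" ([centre column, centre row, width, height] in pixels, round what is visible of it).
The state is a dict: "t": time; "q": joint angles; "qd": joint speeds; "joint_efforts": joint torques, N m; "eef_pos": TCP position; "ee_rot": TCP orientation; "force": force on the tool from outside, world axes, zero at the start; "moment": the same for the moment, N m; "width": finger opening in m; "gripper_force": force on a finger pad.
Only numpy, scipy, OpenCV 4.12 (cv2) and the standard library are available. Lean on these libraries where they do the work, as an engineer would, in place of code of your own. Each camera call takes 0.05 s, during which the arm holds its last target. There are 200 camera calls.

## Working session

There is one attempt and no reset: what is moved stays moved. The work goes in short steps, Python scripts to look and compute and a tool call to move; the robot and the scene stay as the last step left them, time stands still between calls to the robot, and variables do not carry over. Pictures are saved under pics/ and viewed, at most 10 in all, crops included, and the job is handed in when it is done.

Besides the shell and the picture viewer there is one more tool, called in YAML: its name, and indented under it one key for each argument. play_rows: Moves the arm, as the interface text tells. Shifts and turns lie within -1 to 1; 1 stands for 25 mm of shift or 0.15 rad of turn. Its arguments: {"type":"object","properties":{"travel":{"type":"array","items":{"type":"array","items":{"type":"number"}}},"twist":{"type":"array","items":{"type":"number"}},"fingers":{"type":"number"},"newtons":{"type":"number"}},"required":["travel","twist"]}

```bash
mkdir -p pics; python3 - <<'E'
from station import arm,imaging,models
import cv2,numpy as np
for c in("scene","top"):
    f=imaging.grab_frame(c); cv2.imwrite(f"pics/{c}0.png",f["pixels"][:,:,::-1])
    print(c,f["fx"],f["cx"],f["cy"],np.round(f["R"],4).tolist(),np.round(f["t"],4).tolist())
    for n in["open_vial","slim_stopper","thick_stopper","mixer","capped_vial_a","rack","stand","marker","timer","tape_roll","mixer_cup"]:
        print(n,[(round(b["confidence"],2),np.round(b["extent"]).tolist()) for b in models.boxes_of(n,c)][:5])
s=arm.get_state();print(s)
E
```

```text
scene 588.3717014803589 316.5222939223353 245.02136874013064 [[0.4875, -0.873, -0.016], [-0.4772, -0.2511, -0.8422], [0.7312, 0.4182, -0.5389]] [-0.1767, 0.3577, 1.0248]
open_vial [(0.6, [298.0, 264.0, 10.0, 27.0])]
slim_stopper []
thick_stopper []
mixer [(0.98, [486.0, 308.0, 85.0, 79.0]), (0.7, [399.0, 298.0, 54.0, 46.0])]
capped_vial_a [(0.79, [314.0, 275.0, 12.0, 16.0]), (0.58, [331.0, 285.0, 10.0, 21.0])]
rack [(0.72, [296.0, 264.0, 8.0, 25.0]), (0.7, [316.0, 290.0, 72.0, 46.0])]
stand []
marker [(0.77, [349.0, 334.0, 39.0, 32.0])]
timer [(0.75, [396.0, 263.0, 26.0, 24.0])]
tape_roll []
mixer_cup [(0.67, [402.0, 276.0, 15.0, 13.0]), (0.59, [498.0, 279.0, 26.0, 20.0])]
top 491.04217953899547 312.80670820742245 237.92518332106835 [[-0.0281, -0.9995, 0.0113], [-0.9889, 0.0262, -0.146], [0.1456, -0.0153, -0.9892]] [0.106, 0.5421, 1.0862]
open_vial [(0.66, [294.0, 256.0, 12.0, 10.0])]
slim_stopper [(0.44, [201.0, 257.0, 11.0, 9.0])]
thick_stopper []
mixer [(0.89, [488.0, 231.0, 72.0, 74.0])]
capped_vial_a [(0.66, [316.0, 262.0, 9.0, 15.0]), (0.56, [346.0, 267.0, 17.0, 10.0])]
rack [(
[... 348 characters left out ...]
.0, 12.0, 14.0])]
{'t': 1.2, 'q': array([-1.02089216e+00,  3.58613175e-01,  1.18620939e-02,  5.35113054e-06,
       -1.22407906e+00, -2.88167980e-01]), 'qd': array([-2.45130859e-04,  6.20944005e-04,  5.20971584e-04, -1.55479973e-03,
        7.37677237e-05,  1.33233169e-03]), 'joint_efforts': array([-9.42910410e-04, -5.82396770e+01,  2.93293244e+01,  7.00245693e+00,
        1.24709221e-02, -1.33280318e-05]), 'eef_pos': array([ 0.17467501, -0.65197413,  0.24553716]), 'ee_rot': array([ 3.14156166e+00, -1.44348910e-05, -2.87985464e+00]), 'force': array([0.73694591, 0.01997619, 0.25153169]), 'moment': array([ 0.04285181, -0.02053342,  0.01175639]), 'gripper_force': 0.0, 'width': 0.08764335757609}
```

View pictures.

View pics/scene0.png

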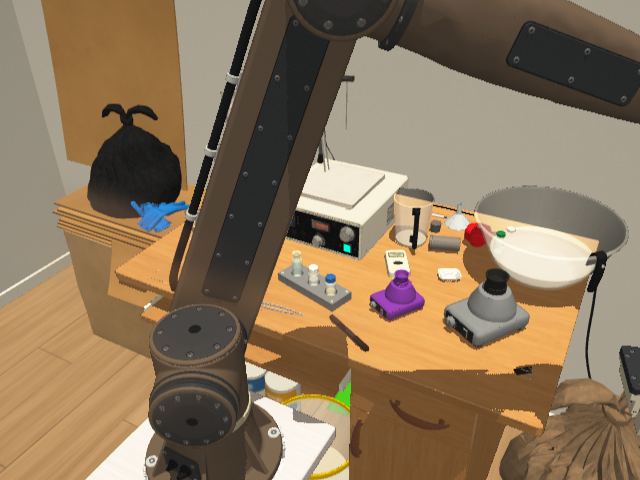

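View pics/top0.png

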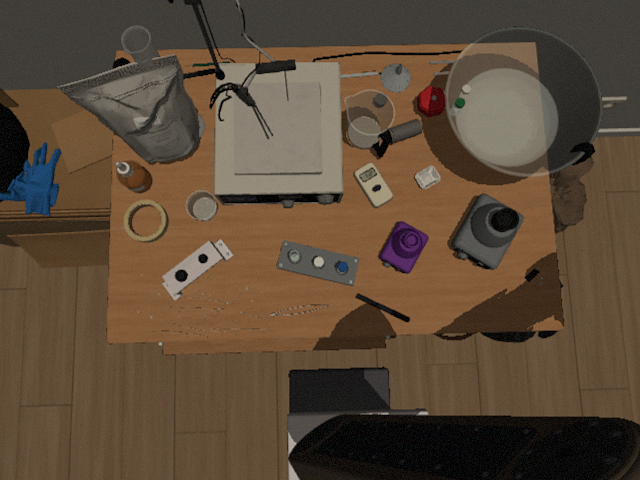

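```bash
cat > h.py <<'E'
import numpy as np,cv2
from station import arm,imaging,models
def ray(f,u,v):
    R=np.array(f["R"]);t=np.array(f["t"])
    return -R.T@t, R.T@np.array([(u-f["cx"])/f["fx"],(v-f["cy"])/f["fy"],1])
def atz(f,u,v,z):
    c,d=ray(f,u,v); return c+d*(z-c[2])/d[2]
def tri(fs,ps):
    A=np.zeros((3,3));b=np.zeros(3);L=[]
    for f,p in zip(fs,ps):
        c,d=ray(f,*p);d=d/np.linalg.norm(d);P=np.eye(3)-np.outer(d,d);A+=P;b+=P@c;L.append((P,c))
    x=np.linalg.solve(A,b); return x,[round(1000*np.linalg.norm(P@(x-c)),1) for P,c in L]
def proj(f,X):
    x=np.array(f["R"])@X+np.array(f["t"]); return f["fx"]*x[0]/x[2]+f["cx"],f["fy"]*x[1]/x[2]+f["cy"]
E
python3 - <<'E'
from h import *
f=imaging.grab_frame("top");g=imaging.grab_frame("scene")
np.set_printoptions(precision=4,suppress=True)
print(ray(f,0,0)[0],ray(g,0,0)[0])
for n,u,v,z in[("slim",203,258,.07),("thick",181,275,.07),("vial",294,256,.081),("cap1",318,262,.067),("cap2",342,267,.067),("cup",505,219,.132),("purple",407,240,.1),("tape",146,221,.01),("timer",373,185,.02),("marker",381,307,.01)]:print(n,atz(f,u,v,z))
a=f["pixels"][:,:,::-1]
x=[cv2.resize(a[v0:v0+75,u0:u0+100],(400,300),interpolation=cv2.INTER_CUBIC) for u0,v0 in((150,225),(270,225),(450,180),(365,205))]
cv2.imwrite("pics/crop1.png",np.vstack([np.hstack(x[:2]),np.hstack(x[2:])]))
E
```

```text
[0.3809 0.1084 1.1525] [-0.4925 -0.493   0.8507]
slim [0.5018 0.3354 0.07  ]
thick [0.4656 0.3835 0.07  ]
vial [0.4996 0.1341 0.081 ]
cap1 [0.4864 0.0816 0.067 ]
cap2 [0.4738 0.0287 0.067 ]
cup [ 0.5609 -0.3163  0.132 ]
purple [ 0.5258 -0.1121  0.1   ]
tape [0.5997 0.4822 0.01  ]
timer [ 0.6707 -0.0555  0.02  ]
marker [ 0.3838 -0.0621  0.01  ]
```

View pics/crop1.png

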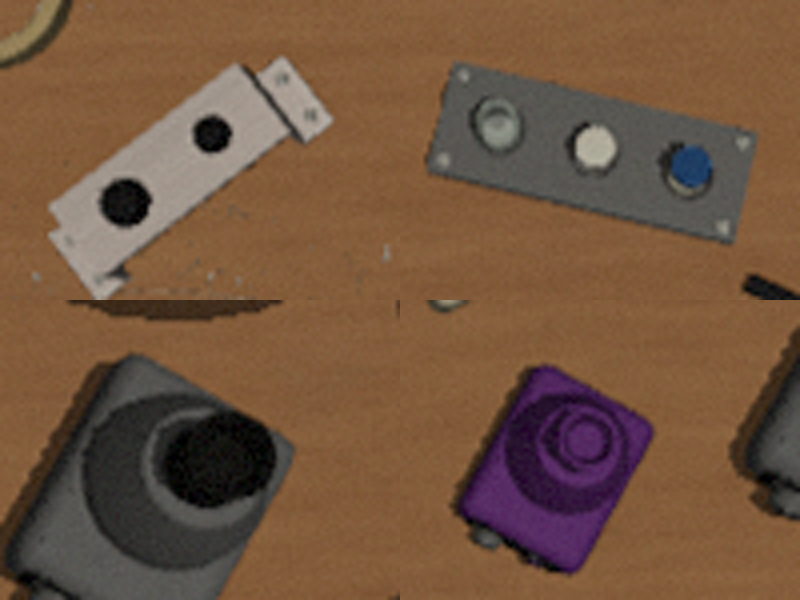

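Top crop: the stand's small stopper at (203,258) is the slim one, and the larger one at (181,275.5) is the thick one. The open vial is at (294,255.5) at the rack's left end. The mixer at (505,219) is grey with a black cup, so it fits; the purple one at (407,240) is a look-alike. The arm hides the stand in the scene view, so I'm swinging it left.

play_rows:
  travel:
    - [-0.9,0.67,0]
    - [-0.9,0.67,0]
    - [-0.9,0.67,0]
    - [-0.9,0.67,0]
    - [-0.9,0.67,0]
    - [-0.9,0.67,0]
    - [-0.9,0.67,0]
    - [-0.9,0.67,0]
  twist: [0,0,0,0,0,0,0,0]
  fingers: 0.5
  newtons: 20

```text
t: 2.3
eef_pos: [0.3144, -0.4752, 0.2457]
ee_rot: [-3.141, 0.0, -2.88]
force: [-0.3, -0.5, -0.4]
width: 0.0435
gripper_force: 0.0
```

play_rows:
  travel:
    - [-0.9,0.67,0]
    - [-0.9,0.67,0]
    - [-0.9,0.67,0]
    - [-0.9,0.67,0]
    - [-0.9,0.67,0]
    - [-0.9,0.67,0]
    - [-0.9,0.67,0]
    - [-0.9,0.67,0]
  twist: [0,0,0,0,0,0,0,0]

```text
t: 3.3
eef_pos: [0.4536, -0.2992, 0.2458]
ee_rot: [-3.141, 0.0, -2.88]
force: [0.3, 0.5, -0.1]
width: 0.0439
gripper_force: 0.0
```

play_rows:
  travel:
    - [-0.26,0.97,0]
    - [-0.26,0.97,0]
    - [-0.26,0.97,0]
    - [-0.26,0.97,0]
    - [-0.26,0.97,0]
    - [-0.26,0.97,0]
    - [-0.26,0.97,0]
    - [-0.26,0.97,0]
  twist: [0,0,0,0,0,0,0,0]

```text
t: 4.3
eef_pos: [0.453, -0.0983, 0.2458]
ee_rot: [-3.142, 0.001, -2.88]
force: [-0.3, -0.2, 0.3]
width: 0.0437
gripper_force: 0.0
```

play_rows:
  travel:
    - [-0.26,0.97,0]
    - [-0.26,0.97,0]
    - [-0.26,0.97,0]
    - [-0.26,0.97,0]
    - [-0.26,0.97,0]
    - [-0.26,0.97,0]
    - [-0.26,0.97,0]
    - [-0.26,0.97,0]
  twist: [0,0,0,0,0,0,0,0]

```text
t: 5.3
eef_pos: [0.453, 0.1026, 0.2458]
ee_rot: [3.141, 0.001, -2.88]
force: [0.3, 0.8, -1.1]
width: 0.0438
gripper_force: 0.0
```

play_rows:
  travel:
    - [0.14,0.94,0]
    - [0.14,0.94,0]
    - [0.14,0.94,0]
    - [0.14,0.94,0]
    - [0.14,0.94,0]
    - [0.14,0.94,0]
    - [0.14,0.94,0]
    - [0.14,0.94,0]
  twist: [0,0,0,0,0,0,0,0]

```text
t: 6.3
eef_pos: [0.377, 0.2768, 0.2458]
ee_rot: [3.141, 0.0, -2.88]
force: [0.4, -0.8, -0.0]
width: 0.044
gripper_force: 0.0
```

play_rows:
  travel:
    - [0.14,0.94,0]
    - [0.14,0.94,0]
    - [0.14,0.94,0]
    - [0.14,0.94,0]
    - [0.14,0.94,0]
    - [0.14,0.94,0]
    - [0.14,0.94,0]
    - [0.14,0.94,0]
  twist: [0,0,0,0,0,0,0,0]

```text
t: 7.3
eef_pos: [0.301, 0.4519, 0.2455]
ee_rot: [-3.141, -0.0, -2.88]
force: [0.0, -0.5, -0.3]
width: 0.0432
gripper_force: 0.0
```

```bash
python3 - <<'E'
from h import *
f=imaging.grab_frame("top");g=imaging.grab_frame("scene")
np.set_printoptions(precision=4,suppress=True)
s=arm.get_state();print(s["t"],s["eef_pos"],s["ee_rot"],s["q"])
for n,X in[("slim",[.5018,.3354,.07]),("thick",[.4656,.3835,.07]),("vial",[.4996,.1341,.081]),("cup",[.561,-.316,.132])]:print(n,proj(g,np.array(X)))
cv2.imwrite("pics/top1.png",f["pixels"][:,:,::-1]);cv2.imwrite("pics/sc1.png",g["pixels"][:,:,::-1])
a=g["pixels"][:,:,::-1]
x=[cv2.resize(a[v0:v0+75,u0:u0+100],(400,300),interpolation=cv2.INTER_CUBIC) for u0,v0 in((190,195),(260,230),(450,255))]
b=cv2.resize(f["pixels"][225:300,150:250,::-1],(400,300),interpolation=cv2.INTER_CUBIC)
cv2.imwrite("pics/crop2.png",np.vstack([np.hstack(x[:2]),np.hstack([x[2],b])]))
E
```

```text
7.4 [0.3008 0.4528 0.2452] [-3.1414  0.     -2.8784] [ 1.3451  0.1431 -0.2792  0.0001 -1.1486 -2.6527]
slim (np.float64(227.5572151873899), np.float64(235.2259891436973))
thick (np.float64(203.5939693986429), np.float64(237.23911072274956))
vial (np.float64(294.93472308308776), np.float64(252.3416572164756))
cup (np.float64(493.5481079345516), np.float64(272.82671589879556))
```

View pics/crop2.png

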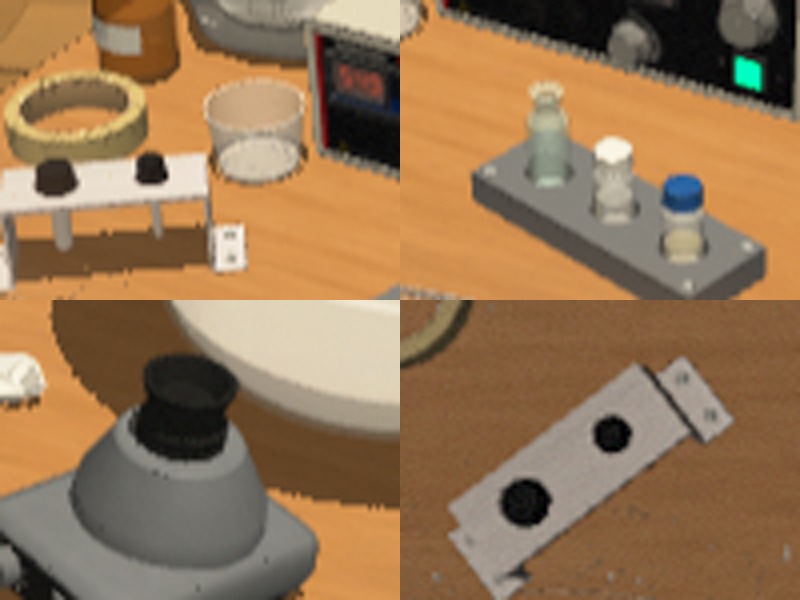

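```bash
python3 - <<'E'
from h import *
np.set_printoptions(precision=4,suppress=True)
f=imaging.grab_frame("top");g=imaging.grab_frame("scene")
def blob(F,u,v,r,th):
    p=F["pixels"].max(2); m=(p<th).astype(np.uint8); n,l,st,c=cv2.connectedComponentsWithStats(m)
    best=[i for i in range(1,n) if st[i,4]>15 and abs(c[i,0]-u)<r and abs(c[i,1]-v)<r]
    return [(c[i],st[i]) for i in best]
for th in(60,80):
    for nm,a,b in(("slim",(203,258),(228,236)),("thick",(181,275),(203.5,238)),("cup",(505,219),(496,275))):
        A=blob(f,*a,6,th);B=blob(g,*b,12,th);print(th,nm,A,B)
        if A and B: print(tri([f,g],[A[0][0],B[0][0]]))
for n in["open_vial"]:
    for F,c in((f,"top"),(g,"scene")):
        for b in models.silhouettes(n,c)[:1]:
            ys,xs=np.nonzero(b["pixels"]);print(c,b["confidence"],xs.mean(),ys.mean(),xs.min(),xs.max(),ys.min(),ys.max())
def cr(F,u,v):return cv2.resize(F["pixels"][v-12:v+13,u-16:u+17,::-1],(396,300),interpolation=cv2.INTER_NEAREST)
cv2.imwrite("pics/crop3.png",np.vstack([np.hstack([cr(f,294,256),cr(g,297,256)]),np.hstack([cr(f,504,219),cr(g,498,272)])]))
E
```

```text
60 slim [(array([202.7049, 258.1639]), array([199, 254,   9,   9,  61], dtype=int32))] [(array([227.4651, 237.1163]), array([224, 234,   8,   7,  43], dtype=int32))]
(array([0.5024, 0.3372, 0.0635]), [np.float64(0.3), np.float64(0.3)])
60 thick [(array([181.0185, 275.2407]), array([175, 270,  13,  12, 108], dtype=int32))] [(array([203.7818, 238.8182]), array([200, 235,   9,   8,  55], dtype=int32))]
(array([0.4657, 0.3843, 0.065 ]), [np.float64(0.5), np.float64(0.5)])
60 cup [] [(array([495.7244, 281.4488]), array([483, 269,  26,  26, 537], dtype=int32))]
80 slim [(array([202.625 , 258.2031]), array([199, 254,   9,   9,  64], dtype=int32))] [(array([227.3111, 237.1111]), array([224, 234,   8,   7,  45], dtype=int32))]
(array([0.5022, 0.3375, 0.0635]), [np.float64(0.2), np.float64(0.2)])
80 thick [(array([180.8983, 275.161 ]), array([175, 270,  13,  12, 118], dtype=int32))] [(array([203.32, 239.08]), array([199, 235,  10,   9,  75], dtype=int32))]
(array([0.4657, 0.3853, 0.064 ]), [np.float64(0.1), np.float64(0.1)])
80 cup [] [(array([495.6502, 281.2827]), array([482, 268,  28,  27, 566], dtype=int32))]
top 0.71 294.1290322580645 255.44354838709677 289 299 249 262
scene 0.73 296.6299559471366 264.726872246696 292 302 252 276
```

View pics/crop3.png

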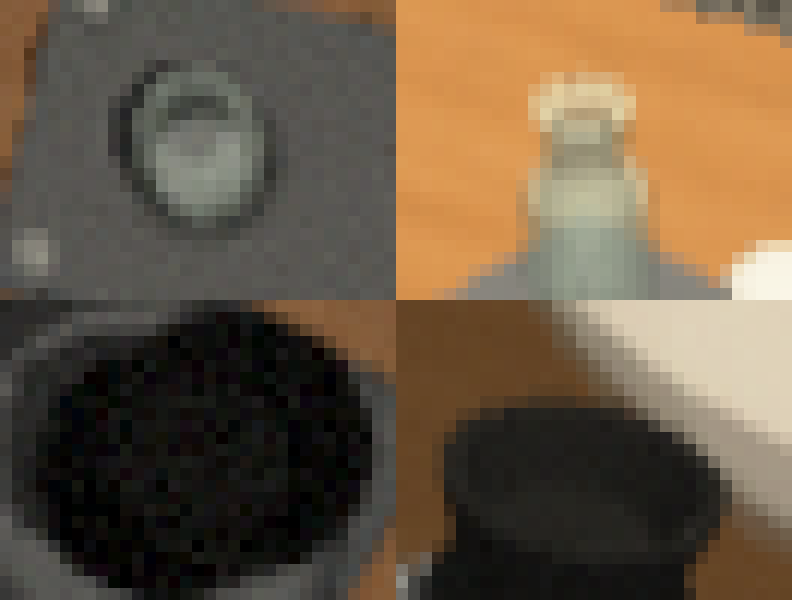

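```bash
python3 - <<'E'
from h import *
np.set_printoptions(precision=4,suppress=True)
f=imaging.grab_frame("top");g=imaging.grab_frame("scene")
print("mouth",tri([f,g],[(294.2,253.5),(296,251.9)]),atz(f,294.2,253.5,.081),atz(g,296,251.9,.081),atz(f,294.2,256.5,.022))
print("cup",tri([f,g],[(506.25,219.4),(497.1,274.6)]),atz(f,506.25,219.4,.132),atz(g,497.1,274.6,.132))
print("slim",atz(f,202.7,258.1,.072),atz(g,227.4,237.1,.069),atz(g,227.4,237.1,.067))
# rack corner screws/wells: outline fit at z=.022 in top
p=f["pixels"].astype(int);m=((p.max(2)-p.min(2)<18)&(p.max(2)>55)&(p.max(2)<130)).astype(np.uint8)
m=cv2.morphologyEx(m,cv2.MORPH_CLOSE,np.ones((9,9)));m=cv2.morphologyEx(m,cv2.MORPH_OPEN,np.ones((5,5)))
n,l,st,c=cv2.connectedComponentsWithStats(m);i=l[250,305];print(st[i],c[i])
b=cv2.boxPoints(cv2.minAreaRect(np.argwhere(l==i)[:,::-1].astype(np.float32)))
B=np.array([atz(f,u,v,.022)[:2] for u,v in b]);print(B,B.mean(0),[np.linalg.norm(B[k]-B[k-1]) for k in range(4)])
E
```

```text
mouth (array([0.5051, 0.134 , 0.0791]), [np.float64(0.4), np.float64(0.4)]) [0.5051 0.1336 0.081 ] [0.5024 0.1328 0.081 ] [0.505  0.1351 0.022 ]
cup (array([ 0.5614, -0.3221,  0.1285]), [np.float64(1.7), np.float64(1.7)]) [ 0.56   -0.3189  0.132 ] [ 0.5581 -0.3242  0.132 ]
slim [0.5014 0.3357 0.072 ] [0.4955 0.3314 0.069 ] [0.4981 0.3335 0.067 ]
[ 278  242   81   43 2192] [317.8399 262.8723]
[[ 0.4808  0.1768]
 [ 0.5443  0.1605]
 [ 0.4969 -0.0151]
 [ 0.4341  0.0026]] [0.489  0.0812] [np.float64(0.1803234721655285), np.float64(0.06552719215862408), np.float64(0.18183254212197392), np.float64(0.06528821537460307)]
```

play_rows:
  travel:
    - [0,0,0]
    - [0,0,0]
    - [0,0,0]
    - [0,0,0]
    - [0,0,0]
    - [0,0,0]
    - [0,0,0]
  twist: [-1,-1,-1,-1,-1,-1,-1]

```text
t: 8.57
eef_pos: [0.302, 0.45, 0.2458]
ee_rot: [3.142, 0.0, -1.826]
force: [-0.2, -0.3, 0.4]
width: 0.0435
gripper_force: 0.0
```

play_rows:
  travel:
    - [0,0,0]
    - [0,0,0]
    - [0,0,0]
    - [0,0,0]
    - [0,0,0]
    - [0,0,0]
  twist: [-1,-1,-1,-1,-1,-1]

```text
t: 9.32
eef_pos: [0.302, 0.45, 0.2458]
ee_rot: [-3.141, 0.0, -0.926]
force: [0.5, 0.2, -0.7]
width: 0.0437
gripper_force: 0.0
```

play_rows:
  travel:
    - [1,-0.42,0.4]
    - [1,-0.42,0.4]
    - [1,-0.42,0.4]
    - [1,-0.42,0.4]
    - [1,-0.42,0.4]
    - [1,-0.42,0.4]
    - [1,-0.42,0.4]
    - [1,-0.42,0.4]
  twist: [0,0,0,0,0,0,0,0]

```text
t: 10.32
eef_pos: [0.4896, 0.3394, 0.1655]
ee_rot: [-3.141, 0.0, -0.93]
force: [-0.4, 0.6, 0.5]
width: 0.0438
gripper_force: 0.0
```

play_rows:
  travel:
    - [0.54,-0.23,0]
    - [0,0,0]
    - [0,0,0]
  twist: [0,0,0]

```text
t: 10.7
eef_pos: [0.5011, 0.3333, 0.1661]
ee_rot: [-3.141, 0.0, -0.93]
force: [-0.8, -0.2, 0.1]
width: 0.0437
gripper_force: 0.0
```

play_rows:
  travel:
    - [-0.09,-0.06,0.8]
    - [0,0,0.8]
    - [0,0,0.7]
    - [0,0,0.5]
    - [0,0,0.46]
    - [0,0,0]
  twist: [0,0,0,0,0,0]

```text
t: 11.45
eef_pos: [0.5008, 0.3353, 0.0832]
ee_rot: [3.14, -0.0, -0.93]
force: [-1.0, -0.7, 0.2]
width: 0.0438
gripper_force: 0.0
```

play_rows:
  travel:
    - [0,0,0]
    - [0,0,0]
    - [0,0,0]
    - [0,0,0]
    - [0,0,0]
    - [0,0,0]
  twist: [0,0,0,0,0,0]
  fingers: 0
  newtons: 25

```text
t: 12.2
eef_pos: [0.5013, 0.3359, 0.0844]
ee_rot: [-3.141, 0.0, -0.93]
force: [-0.8, 0.2, 3.7]
width: 0.015
gripper_force: 25.0
```

play_rows:
  travel:
    - [0,0,-0.5]
    - [0,0,-0.8]
    - [0,0,-0.9]
    - [0,0,-0.9]
    - [0,0,-0.9]
    - [0,0,0]
    - [0,0,0]
  twist: [0,0,0,0,0,0,0]

```text
t: 13.08
eef_pos: [0.5008, 0.3355, 0.1838]
ee_rot: [3.141, 0.0, -0.93]
force: [0.7, -0.0, -0.9]
width: 0.0147
gripper_force: 25.0
```

```bash
python3 - <<'E'
from h import *
g=imaging.grab_frame("scene");f=imaging.grab_frame("top")
s=arm.get_state();print(s["t"],s["eef_pos"],s["width"],s["force"])
u,v=map(int,proj(g,s["eef_pos"]));print(u,v,proj(f,s["eef_pos"]))
a=cv2.resize(g["pixels"][v-30:v+45,u-50:u+50,::-1],(800,600),interpolation=cv2.INTER_CUBIC)
cv2.imwrite("pics/grasp.png",a)
E
```

```text
13.175 [0.50072869 0.33533367 0.18325504] 0.014752696677003643 [-0.25812711 -0.05198673  0.234575  ]
222 195 (np.float64(191.04455770697052), np.float64(252.5176547477872))
```

View pics/grasp.png

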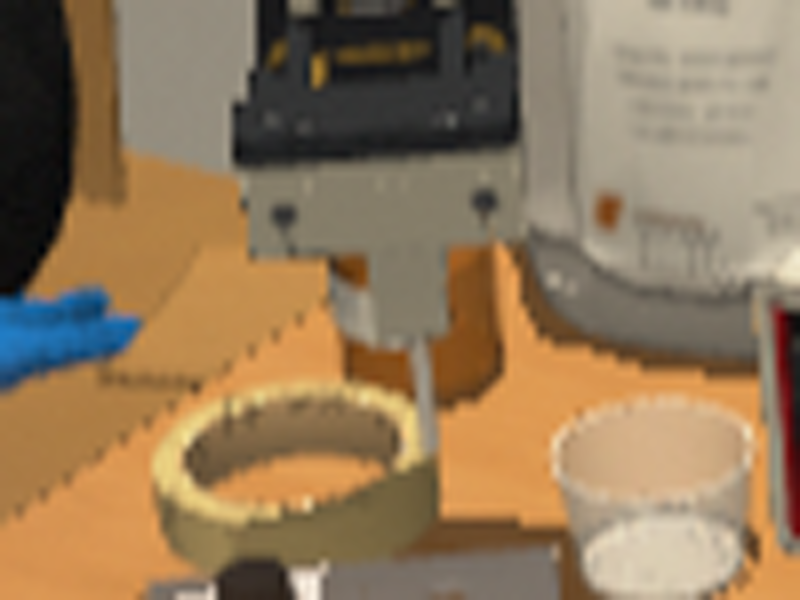

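```bash
python3 - <<'E'
from h import *
g=imaging.grab_frame("scene")
s=arm.get_state();P=s["eef_pos"];print(s["t"])
u0,v0=222,195
def cr(X):
    u,v=proj(g,X);return round((u-u0+50+.5)*8),round((v-v0+30+.5)*8)
for dz in(0,-.019,-.0244,-.04,-.055,-.0694):print(dz,cr(P+[0,0,dz]))
print("tx 5mm",cr(P+np.array([.003,-.004,-.055])))
p=g["pixels"].astype(int)
for r in range(v0+13,v0+30):print(r,[ "%d/%d/%d"%tuple(p[r,c]) for c in range(221,230)])
E
```

```text
13.225
0 (410, 251)
-0.019 (417, 306)
-0.0244 (419, 321)
-0.04 (424, 366)
-0.055 (428, 408)
-0.0694 (433, 448)
tx 5mm (445, 407)
208 ['135/109/83', '144/119/94', '125/109/90', '131/121/106', '119/99/80', '133/79/29', '135/78/27', '134/78/26', '131/77/28']
209 ['135/79/27', '135/77/25', '143/115/86', '156/144/126', '137/115/92', '135/80/30', '134/78/28', '134/79/26', '131/76/28']
210 ['134/79/27', '136/78/27', '138/102/70', '157/145/127', '143/126/106', '134/80/30', '134/78/26', '135/79/27', '132/76/28']
211 ['133/78/26', '136/78/26', '133/99/68', '156/145/127', '146/135/119', '134/80/32', '136/80/30', '135/79/28', '132/77/29']
212 ['133/78/26', '136/78/26', '131/92/57', '156/144/126', '148/137/121', '128/80/37', '134/79/25', '133/77/27', '126/75/28']
213 ['147/94/42', '133/78/28', '125/82/44', '156/144/127', '152/140/124', '116/79/44', '125/75/29', '121/74/31', '114/72/31']
214 ['203/165/98', '170/131/75', '116/76/39', '155/143/126', '152/140/123', '110/82/55', '112/71/32', '107/67/30', '104/66/31']
215 ['229/202/124', '207/174/107', '171/140/85', '156/145/126', '154/142/126', '113/9
[... 545 characters left out ...]
', '220/151/82', '221/150/82', '222/152/82']
220 ['100/81/55', '198/169/128', '228/200/125', '184/161/115', '160/147/129', '148/138/121', '218/148/79', '221/150/81', '221/152/81']
221 ['118/94/64', '209/180/134', '228/200/125', '197/170/112', '161/143/114', '139/123/103', '219/150/79', '220/148/78', '221/151/80']
222 ['173/140/93', '222/190/120', '205/175/109', '179/153/95', '138/118/78', '124/99/64', '221/152/83', '222/153/82', '221/152/80']
223 ['168/139/90', '195/166/103', '136/116/73', '111/95/60', '102/87/55', '126/99/58', '223/155/84', '224/156/85', '222/155/83']
224 ['114/99/62', '116/99/63', '113/96/61', '107/90/58', '101/87/55', '114/92/56', '224/157/86', '225/157/87', '224/157/86']
```

play_rows:
  travel:
    - [0,0,0]
    - [0,0,0]
    - [0,0,0]
    - [0,0,0]
    - [0,0,0]
    - [0,0,0]
  twist: [1,1,1,1,1,1]

```text
t: 13.98
eef_pos: [0.5009, 0.3354, 0.1832]
ee_rot: [3.141, -0.001, -1.835]
force: [0.2, 0.4, -0.1]
width: 0.0146
gripper_force: 25.0
```

play_rows:
  travel:
    - [0.97,-0.27,0]
    - [0.97,-0.27,0]
    - [0.97,-0.27,0]
    - [0.97,-0.27,0]
    - [0.97,-0.27,0]
    - [0.97,-0.27,0]
    - [0.97,-0.27,0]
    - [0.97,-0.27,0]
  twist: [0,0,0,0,0,0,0,0]

```text
t: 14.98
eef_pos: [0.5036, 0.1326, 0.1841]
ee_rot: [-3.141, 0.0, -1.83]
force: [0.5, 0.8, 0.0]
width: 0.0147
gripper_force: 25.0
```

play_rows:
  travel:
    - [0,0,0]
    - [0,0,0.3]
    - [0,0,0]
  twist: [0,0,0]

```text
t: 15.35
eef_pos: [0.5033, 0.1345, 0.1757]
ee_rot: [3.141, -0.001, -1.829]
force: [0.4, 0.1, 0.2]
width: 0.0147
gripper_force: 25.0
```

```bash
python3 - <<'E'
from h import *
g=imaging.grab_frame("scene");f=imaging.grab_frame("top")
s=arm.get_state();P=s["eef_pos"];print(s["t"],P,s["ee_rot"])
def cr(X):
    u,v=proj(g,np.array(X));return round((u-260+.5)*8),round((v-205+.5)*8)
print("TCP",cr(P),"tip",cr(P-[0,0,.0694]),"mouth",cr([.504,.1345,.081]), "axis@mouth",cr([P[0],P[1],.081]),"+5mm tx",cr([P[0]-.0013,P[1]-.0048,.081]),"+5mm ty",cr([P[0]-.0048,P[1]+.0013,.081]))
cv2.imwrite("pics/over.png",cv2.resize(g["pixels"][205:280,260:360,::-1],(800,600),interpolation=cv2.INTER_CUBIC))
E
```

```text
15.45 [0.50359378 0.13473421 0.17624829] [ 3.14122740e+00 -5.40622754e-04 -1.82901567e+00]
TCP (277, 99) tip (285, 303) mouth (290, 375) axis@mouth (289, 376) +5mm tx (300, 382) +5mm ty (277, 382)
```

View pics/over.png

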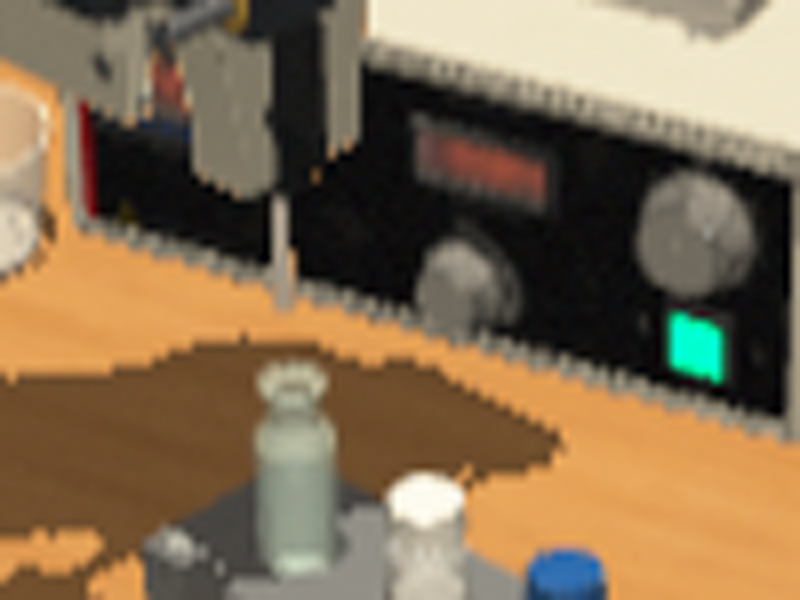

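play_rows:
  travel:
    - [0.03,0,0.4]
    - [0,0,0.5]
    - [0,0,0.5]
    - [0,0,0]
  twist: [0,0,0,0]

```text
t: 15.95
eef_pos: [0.5027, 0.1331, 0.14]
ee_rot: [3.14, -0.002, -1.83]
force: [-0.7, -0.5, -0.4]
width: 0.015
gripper_force: 25.0
```

play_rows:
  travel:
    - [0,0,0.4]
    - [0,0,0.4]
    - [0,0,0.3]
    - [0,0,0.1]
    - [0,0,0]
  twist: [0,0,0,0,0]

```text
t: 16.58
eef_pos: [0.5035, 0.1336, 0.1115]
ee_rot: [3.141, -0.0, -1.83]
force: [-0.4, -0.0, -0.0]
width: 0.0146
gripper_force: 25.0
```

play_rows:
  travel:
    - [0,0,0.12]
    - [0,0,0.1]
    - [0,0,0.04]
    - [0,0,0]
  twist: [0,0,0,0]

```text
t: 17.08
eef_pos: [0.5037, 0.1337, 0.1054]
ee_rot: [-3.141, 0.0, -1.83]
force: [0.1, -0.6, 3.2]
width: 0.0147
gripper_force: 25.0
```

play_rows:
  travel:
    - [0,0,0.04]
    - [0,0,0]
  twist: [0,0]

```text
t: 17.32
eef_pos: [0.5044, 0.134, 0.1053]
ee_rot: [-3.14, 0.001, -1.829]
force: [-1.6, -0.2, 11.7]
width: 0.0147
gripper_force: 25.0
```

play_rows:
  travel:
    - [0,0,0]
    - [0,0,0]
    - [0,0,0]
    - [0,0,0]
    - [0,0,0]
    - [0,0,0]
  twist: [0,0,0,0,0,0]
  fingers: 0.6

```text
t: 18.08
eef_pos: [0.5034, 0.1336, 0.104]
ee_rot: [3.142, -0.0, -1.83]
force: [-0.9, 0.1, 0.2]
width: 0.0526
gripper_force: 0.0
```

```bash
python3 - <<'E'
from h import *
g=imaging.grab_frame("scene")
s=arm.get_state();print(s["t"],s["eef_pos"],s["width"],s["force"])
cv2.imwrite("pics/seat.png",cv2.resize(g["pixels"][230:290,255:335,::-1],(800,600),interpolation=cv2.INTER_CUBIC))
E
```

```text
18.125 [0.50347168 0.13361962 0.1040463 ] 0.05230475815257202 [ 0.50817172 -0.53081451  0.10272914]
```

View pics/seat.png

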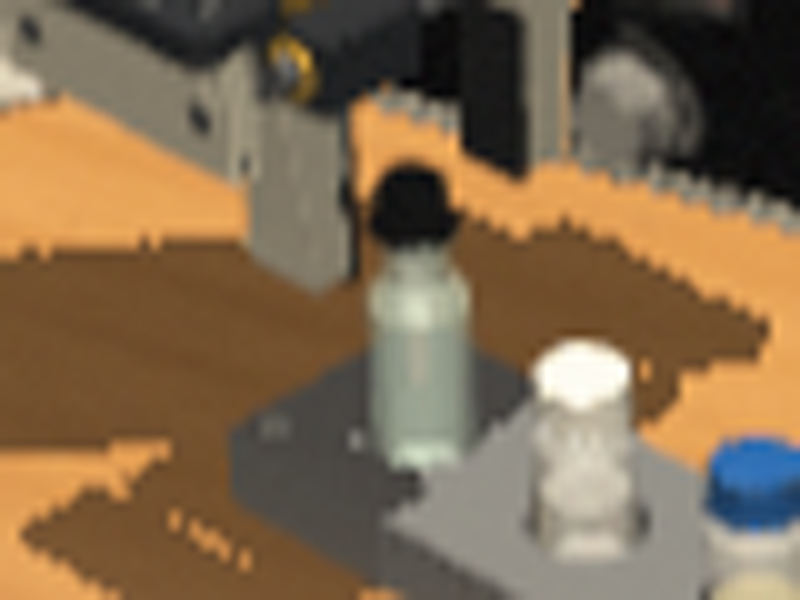

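The stopper sits flat on the vial's rim, at about (413,210) in the crop, and the fingers are clear of it. Next I lower and grip the body.

play_rows:
  travel:
    - [0,0,0.4]
    - [0,0,0.5]
    - [0,0,0.5]
    - [0,0,0.35]
    - [0,0,0.16]
    - [0,0,0]
  twist: [0,0,0,0,0,0]

```text
t: 18.88
eef_pos: [0.5034, 0.1335, 0.056]
ee_rot: [3.141, -0.0, -1.83]
force: [-0.9, 0.5, -0.8]
width: 0.0526
gripper_force: 0.0
```

play_rows:
  travel:
    - [0,0,0]
    - [0,0,0]
    - [0,0,0]
    - [0,0,0]
    - [0,0,0]
    - [0,0,0]
  twist: [0,0,0,0,0,0]
  fingers: 0
  newtons: 50

```text
t: 19.62
eef_pos: [0.5036, 0.1337, 0.0565]
ee_rot: [-3.141, 0.0, -1.83]
force: [-1.2, -0.2, 2.3]
width: 0.0257
gripper_force: 49.9
```

play_rows:
  travel:
    - [0,0,-0.4]
    - [0,0,-0.9]
    - [0,0,-1]
    - [0,0,-1]
    - [0,0,-1]
    - [0,0,-1]
    - [0,0,-1]
    - [0,0,-0.9]
  twist: [0,0,0,0,0,0,0,0]

```text
t: 20.62
eef_pos: [0.5032, 0.1334, 0.2378]
ee_rot: [-3.141, 0.0, -1.83]
force: [0.5, 0.5, -0.9]
width: 0.0255
gripper_force: 49.9
```

play_rows:
  travel:
    - [0.5,-0.2,0]
    - [1,-0.4,0]
    - [1,-0.4,0]
    - [1,-0.4,0]
    - [1,-0.4,0]
    - [1,-0.4,0]
    - [1,-0.4,0]
    - [1,-0.4,0]
  twist: [0,0,0,0,0,0,0,0]

```text
t: 21.62
eef_pos: [0.5271, -0.0683, 0.2356]
ee_rot: [3.14, -0.0, -1.83]
force: [0.8, 0.8, -1.3]
width: 0.0257
gripper_force: 49.9
```

play_rows:
  travel:
    - [1,-0.4,0]
    - [1,-0.4,0]
    - [1,-0.4,0]
    - [1,-0.4,0]
    - [1,-0.4,0]
    - [1,-0.4,0]
    - [1,-0.4,0]
    - [0.5,-0.2,0]
  twist: [0,0,0,0,0,0,0,0]

```text
t: 22.62
eef_pos: [0.5515, -0.2687, 0.2353]
ee_rot: [3.14, 0.0, -1.831]
force: [-0.0, 0.9, -1.3]
width: 0.0255
gripper_force: 49.9
```

play_rows:
  travel:
    - [0,0,0]
    - [0,0,0]
    - [0,0,0]
    - [0,0,0]
    - [0,0,0]
    - [0,0,0]
    - [0,0,0]
    - [0,0,0]
  twist: [1,1,1,1,1,1,1,0]

```text
t: 23.62
eef_pos: [0.5519, -0.2671, 0.2359]
ee_rot: [3.141, -0.001, -2.879]
force: [-0.2, 0.3, -0.5]
width: 0.0255
gripper_force: 49.9
```

```bash
python3 - <<'E'
from h import *
np.set_printoptions(precision=4,suppress=True)
g=imaging.grab_frame("scene");f=imaging.grab_frame("top")
s=arm.get_state();P=s["eef_pos"];print(s["t"],P,s["ee_rot"],s["width"],s["force"],s["gripper_force"])
def cr(X):
    u,v=proj(g,np.array(X));return round((u-440+.5)*8),round((v-225+.5)*8)
print("TCP",cr(P),"foot",cr(P-[0,0,.0505]),"cup rim",cr([.559,-.321,.132]))
a=cv2.resize(g["pixels"][225:300,440:540,::-1],(800,600),interpolation=cv2.INTER_CUBIC)
cv2.imwrite("pics/cup.png",a)
E
```

```text
23.725 [ 0.5521 -0.2672  0.2361] [ 3.1413 -0.0004 -2.8764] 0.025783260423151 [ 0.6783 -0.2196 -0.1817] 49.89489175379276
TCP (290, 16) foot (265, 184) cup rim (449, 396)
```

View pics/cup.png

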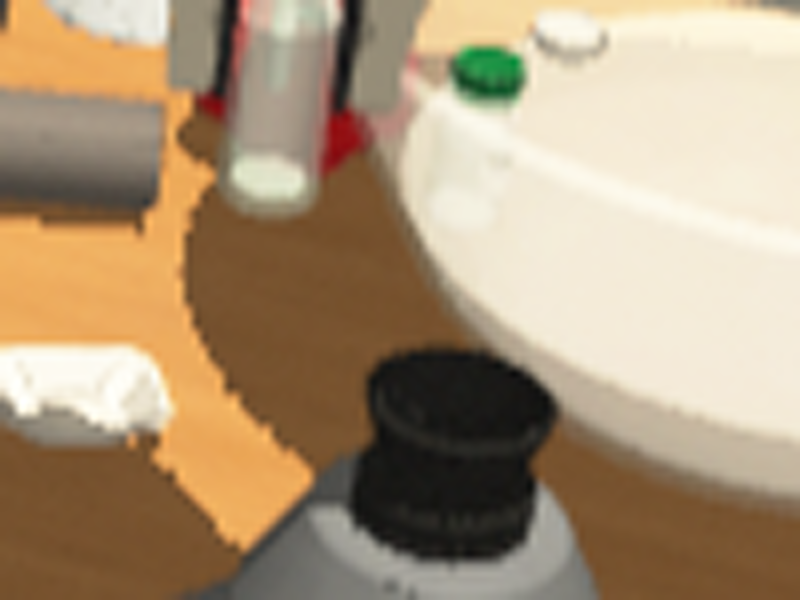

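```bash
python3 - <<'E'
from h import *
from scipy.optimize import least_squares
np.set_printoptions(precision=4,suppress=True)
T=imaging.grab_frame("top");S=imaging.grab_frame("scene")
th=np.linspace(0,2*np.pi,180)
def ext(F,x,y):
    q=np.array([proj(F,np.array([x+.025*np.cos(a),y+.025*np.sin(a),.132])) for a in th]);return q[:,0].min(),q[:,0].max(),q[:,1].min()
M=[]
for fn,(u,v),t in(("pics/top1.png",(506,219),38),("pics/sc1.png",(497,275),52)):
    a=cv2.imread(fn).max(2)[v-30:v+31,u-30:u+31]
    b=cv2.resize(a,None,fx=8,fy=8,interpolation=cv2.INTER_LINEAR);m=cv2.morphologyEx((b<t).astype(np.uint8),cv2.MORPH_OPEN,np.ones((17,17)));m=cv2.morphologyEx(m,cv2.MORPH_CLOSE,np.ones((17,17)))
    l=cv2.connectedComponents(m)[1];i=l[244,244];ys,xs=np.nonzero(l==i)
    M.append((xs.min()/8+u-30.5,xs.max()/8+u-30.5,ys.min()/8+v-30.5))
print(M)
fs=lambda p:np.subtract(ext(S,*p),M[1]); ft=lambda p:np.subtract(ext(T,*p)[1:],M[0][1:])
for h in(fs,ft,lambda p:np.r_[fs(p),ft(p)]):
    r=least_squares(h,[.56,-.32]);print(r.x,r.fun)
E
```

```text
[(np.float64(489.5), np.float64(518.25), np.float64(207.25)), (np.float64(483.25), np.float64(508.25), np.float64(268.5))]
[ 0.554  -0.3224] [ 0.0622 -0.0616  0.0039]
[ 0.5612 -0.3196] [0. 0.]
[ 0.5597 -0.3207] [ 0.0416 -0.1813 -1.5639  0.5839  0.7184]
```

play_rows:
  travel:
    - [0.11,-0.72,0]
    - [0.11,-0.72,0]
    - [0.11,-0.71,0]
    - [0,0,0]
    - [0,0,0]
  twist: [0,0,0,0,0]

```text
t: 24.45
eef_pos: [0.5581, -0.3218, 0.236]
ee_rot: [3.141, -0.0, -2.881]
force: [0.6, -0.3, -0.1]
width: 0.0256
gripper_force: 49.9
```

play_rows:
  travel:
    - [0,0,0.5]
    - [0,0,0.6]
    - [0,0,0.6]
    - [0,0,0.4]
    - [0,0,0.2]
    - [0,0,0]
  twist: [0,0,0,0,0,0]

```text
t: 25.2
eef_pos: [0.5583, -0.3213, 0.1785]
ee_rot: [3.141, -0.0, -2.88]
force: [0.8, -0.1, -0.4]
width: 0.0259
gripper_force: 49.9
```

play_rows:
  travel:
    - [0,0,0.1]
    - [0,0,0.1]
    - [0,0,0]
  twist: [0,0,0]

```text
t: 25.58
eef_pos: [0.5586, -0.3215, 0.174]
ee_rot: [-3.141, 0.001, -2.88]
force: [0.9, -0.3, -1.0]
width: 0.0258
gripper_force: 49.9
```

play_rows:
  travel:
    - [0,0,0.1]
    - [0,0,0.08]
    - [0,0,0]
    - [0,0,0]
  twist: [0,0,0,0]

```text
t: 26.08
eef_pos: [0.5591, -0.3216, 0.1699]
ee_rot: [-3.14, 0.001, -2.879]
force: [3.5, -2.0, 2.6]
width: 0.0259
gripper_force: 49.9
```

play_rows:
  travel:
    - [0,0,0.08]
    - [0,0,0]
    - [0,0,0]
  twist: [0,0,0]

```text
t: 26.45
eef_pos: [0.5589, -0.3216, 0.1678]
ee_rot: [-3.141, 0.001, -2.88]
force: [3.8, -2.3, 5.1]
width: 0.0259
gripper_force: 49.9
```

play_rows:
  travel:
    - [-0.06,-0.06,0]
    - [0,0,0]
    - [0,0,0]
  twist: [0,0,0]

```text
t: 26.82
eef_pos: [0.5597, -0.3221, 0.1668]
ee_rot: [3.141, -0.001, -2.88]
force: [2.6, -0.3, 3.0]
width: 0.0256
gripper_force: 49.9
```

play_rows:
  travel:
    - [-0.06,-0.01,0]
    - [0,0,0.04]
    - [0,0,0]
    - [0,0,0]
  twist: [0,0,0,0]

```text
t: 27.32
eef_pos: [0.5611, -0.3222, 0.1661]
ee_rot: [3.141, -0.001, -2.88]
force: [-3.6, 1.6, 4.4]
width: 0.0256
gripper_force: 49.9
```

play_rows:
  travel:
    - [0.03,0.01,0.04]
    - [0,0,0.06]
    - [0,0,0]
    - [0,0,0]
  twist: [0,0,0,0]

```text
t: 27.82
eef_pos: [0.561, -0.3222, 0.1641]
ee_rot: [-3.141, 0.0, -2.88]
force: [-2.0, 0.9, 6.2]
width: 0.0256
gripper_force: 49.9
```

```bash
python3 - <<'E'
from h import *
np.set_printoptions(precision=4,suppress=True)
F=[]
for i in range(6):
    g=imaging.grab_frame("scene");s=arm.get_state();F.append(np.r_[s["force"],s["eef_pos"]])
print(s["t"],np.mean(F,0),np.std(F,0),s["gripper_force"])
cv2.imwrite("pics/end.png",cv2.resize(g["pixels"][225:300,440:540,::-1],(800,600),interpolation=cv2.INTER_CUBIC))
E
```

```text
28.125 [-2.0612  1.2207  6.0216  0.561  -0.3222  0.1641] [0.3966 0.3277 0.8292 0.     0.     0.    ] 49.91198390722275
```

View pics/end.png

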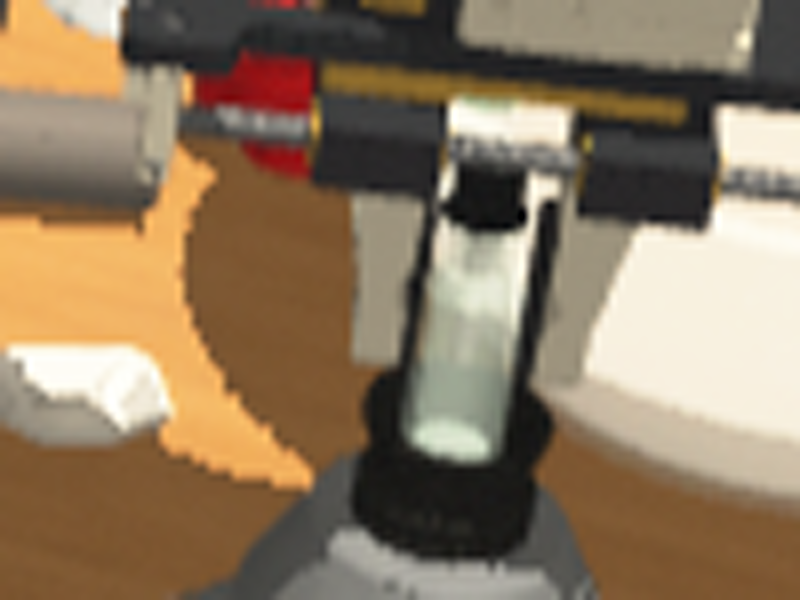

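The vial's foot sits in the cup, seen at (450,440) in the crop, with the stopper on its rim. The push is about 6.7 N once the vial's weight is added, so roughly 3.7–4.4 mm of travel.

```bash
python3 -c "
from station import arm
print(arm.job_done())"
```

```text
the job is handed in; nothing more can be done
None
```

I handed the job in at about 28 s: the slim stopper is seated on the vial, and the gripper is holding the vial upright in the grey mixer's cup. From force and height readings, the cup is pressed about 4 mm down; the judge gave no verdict.

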